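# Slide open a van window against its sash lock

## Task

Open the van window on the bench all the way: press its red lock button down and, keeping it down the whole time, push the sash along to its rubber end stops, then let the button come up so that the sash is locked there, and draw back. Do not lean on the glass, and leave the tools and other things lying around where they are.

Things in the scene. Friction and masses are not known exactly. Their poses are not given: they have to be found in the camera images.
- window: Sliding van window lying flat, inside face up, fixed on a padded plywood board 400 x 660 x 18 mm that cannot move; aluminium frame 280 x 480 mm, top of the frame 58 mm above the bench. Origin: centre of the board's underside, on the bench. Its x axis runs across the window, its y axis along the tracks; the sash opens towards +y of the window. Turned up to 0.3 rad about the vertical
- sash (a joint): How far the sliding sash is open, m: 0 shut, 0.180 fully open against the rubber end stops. It starts shut and locked (0 to 0.002, with about 2 mm of play). With the button up a pawl stands in a toothed rack, notched every 9 mm, and blocks it; with the button down it slides with about 2 N of drag. The sash is a tinted pane 206 x 186 mm (top 48 mm above the bench) between black stiles
- lock (a joint): How far the lock button is pressed, m: 0 up (locked), 0.006 fully down on a firm stop; it springs back up when let go. The lock frees when the button is a little over 3 mm down; about 4 N starts it and about 8 N holds it fully down. It locks the open sash again anywhere in the last 4 mm before the end stops
- lock_top (a point): Centre of the red button's top face, riding on the sash; 74 mm above the bench with the button up. Axes as the window's: y the opening direction, z up. Button 48 mm (x) by 34 mm (y), 7 mm proud of its black latch housing (64 x 50 mm). Its -x, +x and -y sides are open; when the sash is shut the frame's end bar (top 58 mm) begins 25 mm from the button's centre on the -y side
- pull_lip (a point): Middle of the button-side face of the black upright pull lip, at its top edge, 89 mm above the bench: 15 mm above the raised button. The lip runs along the button's +y side, its face 19 mm from the button's centre; 8 mm thick, 64 mm long, rigid with the sash, so a fingertip on the button can push against it
- end_stop (a point): Midpoint between the faces of the two rubber end stops at the +y end of the tracks, 52 mm above the bench; fixed to the window. The dark fixed pane fills the window's +y half, under the sash's path, its top 37 mm above the bench
- sash_edge (a point): Middle of the sash's trailing edge, 52 mm above the bench; 207 mm from the button's centre towards +y of the window. It comes level with end_stop when the sash is fully open
- screw_pot: Bystander: white plastic pot of screws, 60 mm across, 45 mm tall, standing on the board beside the frame's -y end; origin at the centre of its underside
- screwdriver: Bystander: yellow-handled screwdriver, 190 mm, lying on the board beside the frame's +y end; origin on the underside near its middle
- tape_roll: Bystander: blue roll of tape, 90 mm across, 25 mm high, lying on the bench; origin at the centre of its underside
- spray_can: Bystander: white and grey spray can with red cap, 65 mm across, 196 mm tall, standing on the bench; origin at the centre of its underside
- sealant: Bystander: white sealant cartridge, 49 mm across, 300 mm with its nozzle, lying on the bench; origin on its underside near the middle
- mallet: Bystander: rubber mallet with wooden handle, 300 mm, lying on the bench; origin on its underside
- mug: Bystander: blue mug, 82 mm across, 95 mm tall, standing on the bench; origin at the centre of its underside
- spanner: Bystander: steel spanner, 200 mm, lying on the bench; origin on its underside

How it is judged:
On the way, in this order (a step that is already met when the one before it is completed fails the run):
1. the lock button is held down (3 mm or more) while the sash is still less than 120 mm open (value of joint lock above 0.003 m and value of joint sash below 0.12 m), for 0.1 s.
2. the sash has reached its end stops (within 4 mm) with the button still down (value of joint sash above 0.176 m and value of joint lock above 0.0025 m), for 0.05 s.
At the end, for the whole second after the job is handed in: The sash stands within 5 mm of its end stops (joint 0.175 or more of 0.180), at rest, with the lock button up again (less than 1 mm down) (value of joint sash above 0.175 m and value of joint lock below 0.001 m and velocity of joint sash between -0.01 and 0.01 m/s); the robot touches nothing.
It fails at once if the lock button is let up (less than 1 mm down) while the sash is part-way, between 12 and 165 mm open (value of joint lock below 0.001 m and value of joint sash between 0.012 and 0.165 m).
It fails at once if the glass is leaned on with more than 10 N (contact force between any of the arm, the fingers and sash_c0 above 10 N or contact force between any of the arm, the fingers and window_c0 above 10 N).
It fails at once if a bystander is moved by more than 15 mm or lifted (distance of any of screw_pot, screwdriver, tape_roll, spray_can, sealant, mallet, mug, spanner from where it was at the start of the episode above 0.015 m).
It also fails if it takes over 38 s, if anything falls off the work surface, if the arm or the gripper's body presses on something with over 40 N, if the wrist force passes 120 N, or if a joint passes its speed limit or range.

## Robot

A 7-joint arm with a two-finger parallel gripper is mounted at the origin on the work surface. World frame = base frame: x ahead of the robot, y to its left, z up, the work surface at z = 0. Lengths are in m, angles in rad, forces in N, time in s.
With the tool pointing down it reaches from about 0.4 to 0.9 m from the base axis. Payload 5.6 kg.
Tool frame: the origin (TCP) lies midway between the tips of the shut fingers; the grasp point (between the pads) lies 19 mm behind it; z points along the fingers, y is the direction in which the jaws open and shut (so a half turn about z gives the same grasp; the last joint's range is limited). The gripper opens to 92 mm and grips with 3 to 60 N. Pads are 20 mm wide; open, the fingers measure 128 mm over their backs; the gripper's body (75 mm by 189 mm) begins 69 mm behind the grasp point.
Start: joints at [-0.043, 0.468, -0.012, 1.603, 0.006, 1.071, -0.056], TCP at [0.65, -0, 0.215] pointing down, gripper open.
Joint ranges: [-2.53, 2.53], [-0.31, 2.02], [-1.57, 1.55], [0.28, 2.44], [-1.29, 4.43], [0.15, 1.84], [-2.92, 2.92]. Speed limits (rad/s): [2.57, 2.57, 3.14, 3.14, 3.14, 3.14, 3.14].

## Interface

Orientations are given as [roll, pitch, yaw] about the fixed x, y, z axes, in that order (R = Rz(yaw) Ry(pitch) Rx(roll)).
In Python, from station import observe, grab_frame, sign_off, recognise, outline_of gives the robot as it stands.
- The arm moves only by the tool jog_arm, never from a script. Its arguments are lists of equal length, an entry for each row: "dp": the shift along the tool's x, y, z in cm, a list of three; "rot": the turn, a rotation vector about the tool's x, y, z in degrees, a list of three; "jaw": the closure, from -1 (fully open) to 1 (shut), so that 0 is half open. In form: {"dp": [[tx, ty, tz], ...], "rot": [[ax, ay, az], ...], "jaw": [jaw, ...]}. A call has 1 to 8 rows; each row is the pose to reach, as a shift and turn from the pose commanded when the call began, along the tool's axes at that moment; what a row does not reach only later rows make up. A row lasts 1/12 s, in which the tool goes at most 41.7 mm and 7.16 degrees, less where a joint would pass 70% of its speed; a pose out of reach is approached as far as the arm can. A call with a gripper value outside its range is refused whole. The fingers move at their own pace and stop on an object; "newtons" is the grip in N (left out, the last holds). Time passes only in rows, so rows that repeat a pose let the fingers close. It gives the time, the measured TCP pose, the force and the opening at its end, in the units of the state.
- observe(): the state, without advancing time (a new reading comes with each control period).
- grab_frame(name): name is "scene" or "side" or "wrist"; returns a dict with "pixels" (480x640x3 uint8, red, green, blue), "fx", "fy", "cx", "cy" (pixels), "T" (4x4, takes a point from camera to world coordinates); the wrist camera has in their place "hand_eye" (4x4, takes a point from camera to tool coordinates, whose origin is the TCP and whose axes are the flange's). Camera axes: x right, y up, looking along -z (the intrinsics and any distortion apply to the point x, -y, -z); pixel columns grow to the right and rows downward; lengths in m; the calibration is good to about 2 mm. A picture is of the moment at which its call begins: read the wrist's pose just before it. There is no depth.
- sign_off(): hands the job in, once; it reports no verdict.
Trained networks look in a picture, given as the dict that the camera call returned (one of the last four; its "shot" number tells which), for a name from the list of things; names that differ only in an ending like _2 or _b are one class to them, and where a whole thing is asked for, a point or a joint stands for the part that bears it (a point fixed in the world has none). Each returns a list of dicts, best first, with "score" (0 to 1); they miss things now and then, are a little off and sometimes report something else, mostly with a low value. They report only what shows in the picture. A call takes as long as a camera call.
- recognise(picture, target): "extent" ([left, top, right, bottom] in pixels, round what is visible of it).
- outline_of(picture, target): "mask" (480x640 bool, what is visible of it) and "extent" ([left, top, right, bottom] in pixels, round what is visible of it).
The state is a dict: "clock": time; "q": joint angles; "joint_vel": joint speeds; "tau": joint torques, N m; "position": TCP position; "orientation": TCP orientation; "contact_force": force on the tool from outside, world axes, zero at the start; "ft_torque": the same for the moment, N m; "width": opening from 0.0 (shut) to 1.0 (fully open).
Only numpy, scipy, OpenCV 4.12 (cv2) and the standard library are available. Lean on these libraries where they do the work, as an engineer would, in place of code of your own. Each camera call takes 0.05 s, during which the arm holds its last target.

## Working session

There is one attempt and no reset: what is moved stays moved. The work goes in short steps, Python scripts to look and compute and a tool call to move; the robot and the scene stay as the last step left them, time stands still between calls to the robot, and variables do not carry over. Pictures are saved under pics/ and viewed, and the job is handed in when it is done.

Besides the shell and the picture viewer there is one more tool, called after "Call:" as name(argument=value, ...), one argument or row to a line, values as JSON. jog_arm: Moves the arm, as the interface text tells. Its arguments: {"type":"object","properties":{"dp":{"type":"array"},"rot":{"type":"array"},"jaw":{"type":"array"},"newtons":{"type":"number"}},"required":["dp","rot","jaw"]}

```bash
mkdir -p pics; ls
python3 - <<'E'
from station import *
import cv2, numpy as np, pickle
s=observe(); print({k:np.round(v,4) for k,v in s.items()})
for n in ["scene","side","wrist"]:
    f=grab_frame(n); pickle.dump(f,open(f"{n}.pkl","wb"))
    print(n,{k:(np.round(v,4).tolist() if k!="pixels" else 0) for k,v in f.items()})
    cv2.imwrite(f"pics/{n}0.png",f["pixels"][:,:,::-1])
    for t in ["lock_top","pull_lip","sash","window"]:
        try: print(t,[(round(d["score"],2),np.round(d["extent"]).tolist()) for d in recognise(f,t)])
        except Exception as e: print(t,e)
print(observe()["clock"])
E
```

```text
pics
{'clock': np.float64(0.0), 'q': array([-0.043 ,  0.4684, -0.0116,  1.6036,  0.006 ,  1.0714, -0.0563]), 'joint_vel': array([ 0.0004,  0.0014,  0.0016,  0.0006, -0.    , -0.0013, -0.0016]), 'tau': array([-3.00000e-04, -5.20573e+01, -1.32000e-02, -2.43752e+01,
       -5.67000e-02,  1.73000e-02,  2.00000e-04]), 'position': array([ 6.494e-01, -1.000e-04,  2.136e-01]), 'orientation': array([-3.1398e+00,  1.0000e-04,  1.5707e+00]), 'contact_force': array([-0.3553, -0.0485, -0.2881]), 'ft_torque': array([-0.0173,  0.0266, -0.0461]), 'width': np.float64(0.9996)}
scene {'pixels': 0, 'fx': 612.747, 'fy': 612.747, 'cx': 313.204, 'cy': 237.6599, 'T': [[0.0969, -0.633, 0.768, 1.8352], [0.9952, 0.0719, -0.0663, -0.0985], [-0.0133, 0.7708, 0.637, 1.197], [0.0, 0.0, 0.0, 1.0]], 'shot': 1}
lock_top [(0.53, [288.0, 229.0, 299.0, 246.0]), (0.45, [148.0, 254.0, 158.0, 298.0])]
pull_lip [(0.72, [286.0, 221.0, 370.0, 270.0]), (0.23, [85.0, 244.0, 113.0, 319.0])]
sash [(0.71, [287.0, 220.0, 368.0, 270.0])]
window [(0.71, [238.0, 207.0, 488.0, 309.0])]
side {'pixels': 0, 'fx': 544.8838, 'fy': 544.8838, 'cx': 316.958, 'cy': 241.9206, 'T': [[-0.9315, 0.2628, -0.2514, 0.1157], [-0.3631, -0.6316, 0.685, 0.9748], [0.0212, 0.7294, 0.6838, 1.0744], [0.0, 0.0, 0.0, 1.0]], 'shot': 2}
lock_top [(0.71, [288.0, 231.0, 358.0, 256.0]), (0.5, [383.0, 160.0, 411.0, 185.0])]
pull_lip [(0.63, [242.0, 231.0, 358.0, 314.0])]
sash [(0.96, [242.0, 227.0, 356.0, 318.0])]
window [(0.62, [140.0, 207.0, 400.0, 449.0])]
wrist {'pixels': 0, 'fx': 388.5506, 'fy': 388.5506, 'cx': 324.6209, 'cy': 236.997, 'hand_eye': [[0.0007, 0.9698, 0.2439, 0.0681], [1.0, -0.0009, 0.0005, 0.0004], [0.0007, 0.2439, -0.9698, -0.17], [0.0, 0.0, 0.0, 1.0]], 'shot': 3}
lock_top [(0.93, [17.0, 250.0, 256.0, 290.0])]
pull_lip [(0.78, [4.0, 4.0, 269.0, 293.0])]
sash [(0.63, [2.0, 0.0, 273.0, 294.0])]
window [(0.87, [0.0, 0.0, 386.0, 357.0])]
0.75
```

View pics/scene0.png

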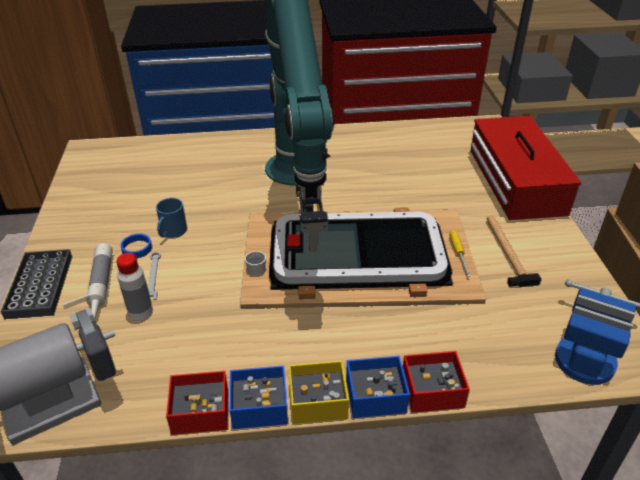

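View pics/side0.png

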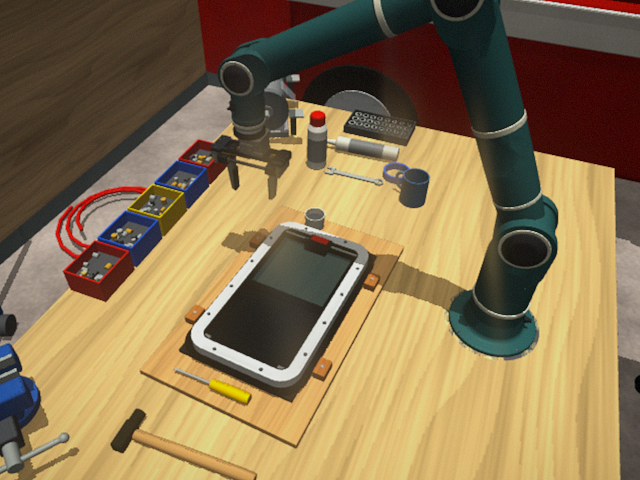

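View pics/wrist0.png

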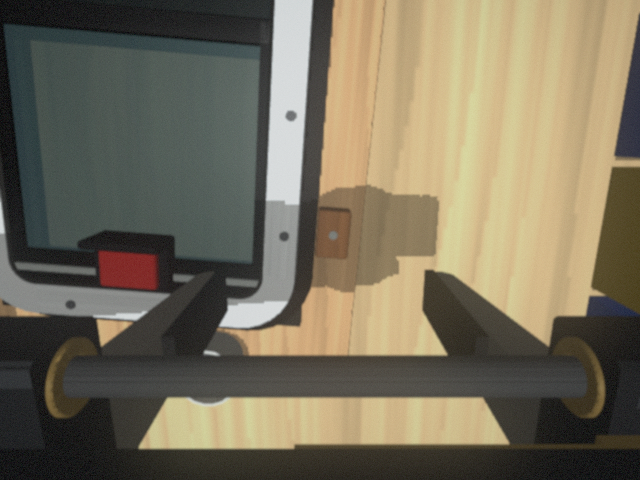

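```bash
cat > h.py <<'E'
import numpy as np, cv2, pickle
from scipy.spatial.transform import Rotation as Rn
def camT(f,s=None):
    if "T" in f: return np.array(f["T"])
    M=np.eye(4); M[:3,:3]=Rn.from_euler("xyz",s["orientation"]).as_matrix(); M[:3,3]=s["position"]
    return M@np.array(f["hand_eye"])
def unproj(f,T,uv,z):
    uv=np.atleast_2d(uv).astype(float)
    d=np.c_[(uv[:,0]-f["cx"])/f["fx"],-(uv[:,1]-f["cy"])/f["fy"],-np.ones(len(uv))]@T[:3,:3].T
    o=T[:3,3]; return o+d*((z-o[2])/d[:,2])[:,None]
def proj(f,T,P):
    p=(np.atleast_2d(P)-T[:3,3])@T[:3,:3]
    return np.c_[f["cx"]+f["fx"]*p[:,0]/-p[:,2],f["cy"]-f["fy"]*p[:,1]/-p[:,2]]
def red(f,box):
    h=cv2.cvtColor(f["pixels"],cv2.COLOR_RGB2HSV); m=((h[...,0]<8)|(h[...,0]>172))&(h[...,1]>150)&(h[...,2]>60)
    k=np.zeros_like(m); x0,y0,x1,y1=box; k[y0:y1,x0:x1]=1; return m&k
E
python3 - <<'E'
from h import *
from station import observe
s=observe()
for n,b in [("wrist",(60,230,200,300)),("scene",(275,225,305,255)),("side",(290,225,345,255))]:
    f=pickle.load(open(n+".pkl","rb")); T=camT(f,s); m=red(f,b)
    c=np.argwhere(m)[:,::-1]; print(n,m.sum(),c.min(0),c.max(0), np.round(unproj(f,T,c.mean(0),.074),4))
    if n=="wrist":
        r=cv2.boxPoints(cv2.minAreaRect(c.astype(np.float32))); P=unproj(f,T,r,.074); print(r.round(1),P.round(4))
        for z,l in [(.048,[(258,45),(250,262)]),(.058,[(334,0),(320,180)]),(.058,[(273,20),(263,270)]),(.074,[(99,250),(160,254)]),(.074,[(99,287),(159,290)])]:
            P=unproj(f,T,l,z); d=P[1]-P[0]; print(P.round(4),np.degrees(np.arctan2(d[1],d[0])))
f=pickle.load(open("wrist.pkl","rb"))
cv2.imwrite("pics/w_zoom.png",cv2.resize(f["pixels"][:,:,::-1][:340,:360],None,fx=2.2,fy=1.75,interpolation=2)[:600,:800])
f=pickle.load(open("side.pkl","rb"))
cv2.imwrite("pics/s_zoom.png",cv2.resize(f["pixels"][:,:,::-1][200:400,180:380],None,fx=3,fy=3,interpolation=2))
E
```

```text
wrist 2000 [ 98 251] [157 289] [[ 0.4846 -0.0385  0.074 ]]
[[ 95.6 285.1]
 [ 98.1 249.7]
 [159.1 254.1]
 [156.6 289.5]] [[ 0.4553 -0.0525  0.074 ]
 [ 0.4619 -0.0211  0.074 ]
 [ 0.5123 -0.0249  0.074 ]
 [ 0.5069 -0.0564  0.074 ]]
[[ 0.5972  0.1407  0.048 ]
 [ 0.5825 -0.0401  0.048 ]] -94.65022742060832
[[0.6572 0.1696 0.058 ]
 [0.6464 0.035  0.058 ]] -94.59845849240004
[[ 0.6109  0.156   0.058 ]
 [ 0.5957 -0.0443  0.058 ]] -94.34429705882663
[[ 0.4626 -0.0214  0.074 ]
 [ 0.513  -0.0248  0.074 ]] -3.889527720544974
[[ 0.458  -0.0542  0.074 ]
 [ 0.5089 -0.0569  0.074 ]] -3.0205941151985516
scene 146 [287 234] [299 245] [[ 0.4843 -0.0395  0.074 ]]
side 98 [311 235] [328 244] [[ 0.4804 -0.0387  0.074 ]]
```

View pics/w_zoom.png

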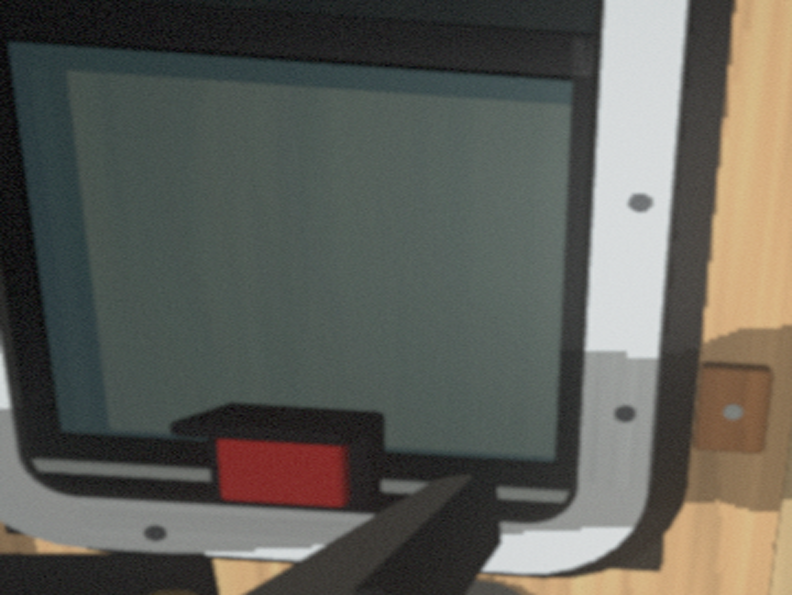

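View pics/s_zoom.png

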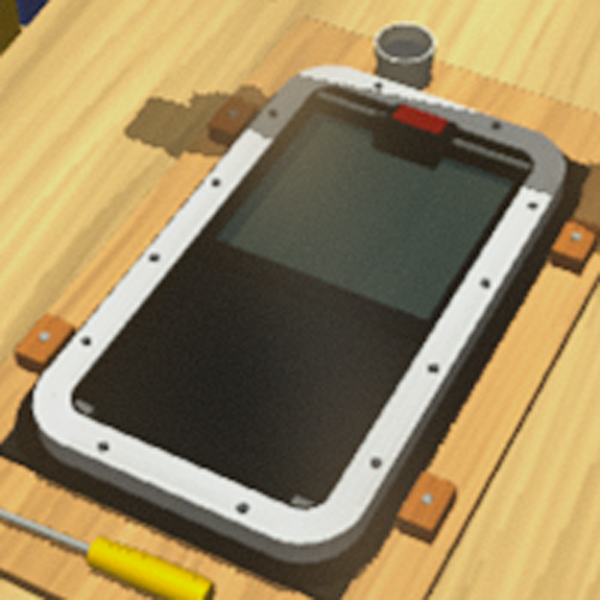

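Call:
jog_arm(
  dp=[
    [-0.7, -3.3, 1.5],
    [-1.4, -6.6, 3.5],
    [-2.0, -9.9, 5.5],
    [-2.7, -13.2, 7.5],
    [-3.35, -16.45, 9],
    [-3.35, -16.45, 9],
    [-3.35, -16.45, 9],
    [-3.35, -16.45, 9],
  ],
  rot=[
    [0, 0, 1],
    [0, 0, 2],
    [0, 0, 3],
    [0, 0, 4.4],
    [0, 0, 4.4],
    [0, 0, 4.4],
    [0, 0, 4.4],
    [0, 0, 4.4],
  ],
  jaw=[1, 1, 1, 1, 1, 1, 1, 1],
  newtons=20,
)

```text
clock: 1.42
position: [0.4869, -0.0334, 0.1254]
orientation: [3.139, -0.0, 1.494]
contact_force: [0.3, -1.2, -0.1]
width: 0.443
```

```bash
cat > look.py <<'E'
import sys
from h import *
from station import *
s=observe(); print(round(s["clock"],2),s["position"].round(4),s["orientation"].round(3),s["contact_force"].round(1),round(s["width"],3))
f=grab_frame("wrist"); cv2.imwrite(f"pics/{sys.argv[1]}.png",f["pixels"][:,:,::-1])
T=camT(f,s); m=red(f,(0,0,640,480)); n,l,st,c=cv2.connectedComponentsWithStats(m.astype(np.uint8))
for i in range(1,n):
    if st[i,4]>150: print(st[i],unproj(f,T,c[i],.074).round(4), unproj(f,T,[[st[i,0],st[i,1]],[st[i,0]+st[i,2],st[i,1]+st[i,3]]],.074).round(4))
print("tip proj", proj(f,T,s["position"]))
g=grab_frame("side"); cv2.imwrite(f"pics/{sys.argv[1]}s.png",cv2.resize(g["pixels"][180:380,180:420,::-1],None,fx=3,fy=3))
E
python3 look.py b
```

```text
1.42 [ 0.4869 -0.0334  0.1254] [ 3.139 -0.     1.494] [ 0.3 -1.2 -0.1] 0.443
[ 280  239   80   52 3945] [[ 0.4837 -0.0377  0.074 ]] [[ 0.462  -0.0203  0.074 ]
 [ 0.5072 -0.0565  0.074 ]]
tip proj [[323.92672441 289.60297053]]
```

View pics/b.png

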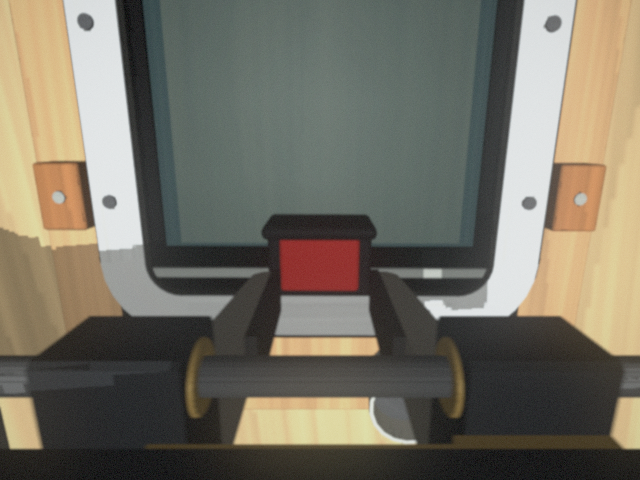

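View pics/bs.png

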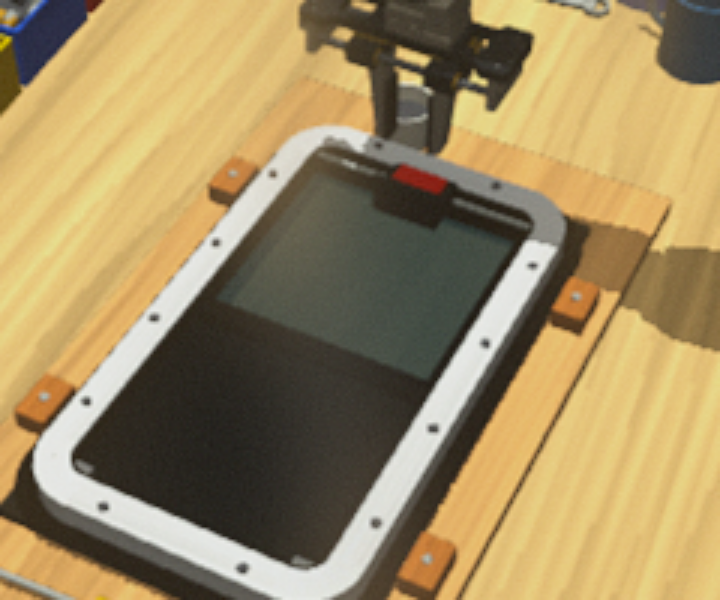

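Call:
jog_arm(
  dp=[
    [0, 0, 0],
    [0, 0, 0],
    [0, 0, 0],
    [0, 0, 0],
    [0, 0, 1],
    [0, 0, 2],
    [0, 0, 3],
    [0, 0, 3.5],
  ],
  rot=[
    [0, 0, 0],
    [0, 0, 0],
    [0, 0, 0],
    [0, 0, 0],
    [0, 0, 0],
    [0, 0, 0],
    [0, 0, 0],
    [0, 0, 0],
  ],
  jaw=[1, 1, 1, 1, 1, 1, 1, 1],
)

```text
clock: 2.18
position: [0.4842, -0.0335, 0.0875]
orientation: [-3.139, 0.0, 1.494]
contact_force: [1.3, -0.7, -0.0]
width: 0.007
```

Call:
jog_arm(
  dp=[
    [0, 0, 0.1],
    [0, 0, 0.1],
    [0, 0, 0.1],
  ],
  rot=[
    [0, 0, 0],
    [0, 0, 0],
    [0, 0, 0],
  ],
  jaw=[1, 1, 1],
)

```text
clock: 2.43
position: [0.4856, -0.0335, 0.0885]
orientation: [-3.141, 0.0, 1.494]
contact_force: [0.7, 0.4, -0.2]
width: 0.0
```

```bash
python3 look.py c
```

```text
2.43 [ 0.4856 -0.0335  0.0885] [-3.141  0.     1.494] [ 0.7  0.4 -0.2] 0.0
[ 273  258   95   56 2014] [[ 0.4811 -0.0302  0.074 ]] [[ 0.4612 -0.0207  0.074 ]
 [ 0.5067 -0.0544  0.074 ]]
tip proj [[323.92629474 289.60159526]]
```

View pics/c.png

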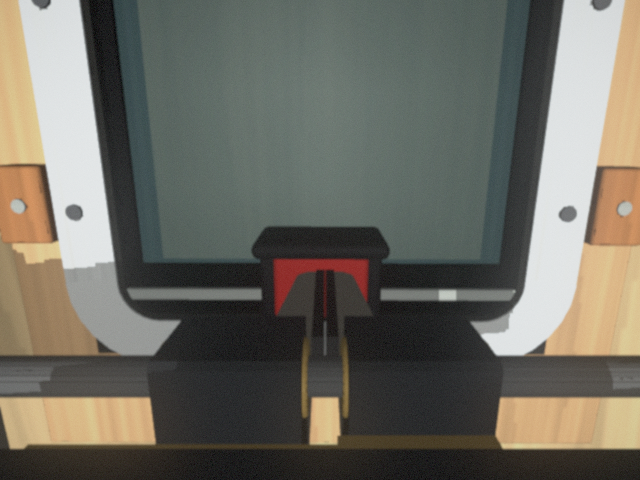

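View pics/cs.png

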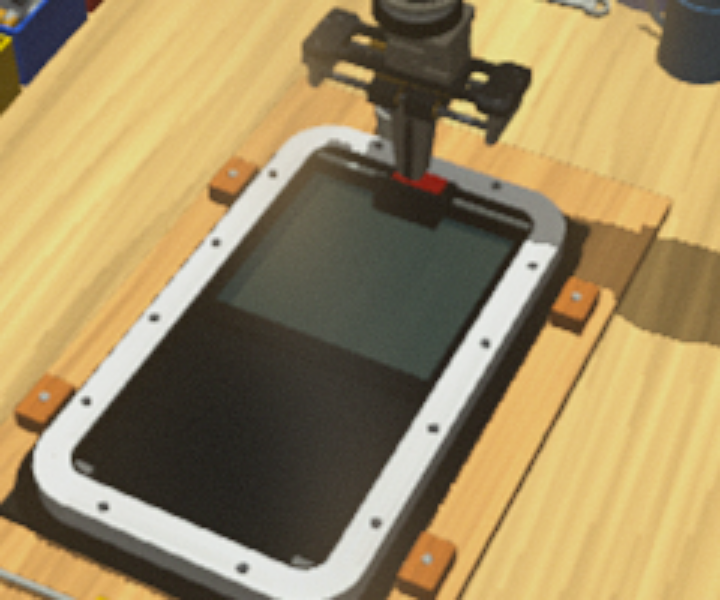

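Call:
jog_arm(
  dp=[
    [0, 0, 0.8],
    [0, 0, 1.4],
    [0, 0, 1.7],
    [0, 0, 1.9],
    [0, 0, 2.0],
    [0, 0, 2.0],
  ],
  rot=[
    [0, 0, 0],
    [0, 0, 0],
    [0, 0, 0],
    [0, 0, 0],
    [0, 0, 0],
    [0, 0, 0],
  ],
  jaw=[1, 1, 1, 1, 1, 1],
)

```text
clock: 3.03
position: [0.4859, -0.0336, 0.0688]
orientation: [3.141, 0.0, 1.494]
contact_force: [-0.6, 0.4, 7.7]
width: 0.004
```

Call:
jog_arm(
  dp=[
    [0, 0, 0.2],
    [0, 0, 0.4],
    [0, 0, 0.4],
  ],
  rot=[
    [0, 0, 0],
    [0, 0, 0],
    [0, 0, 0],
  ],
  jaw=[1, 1, 1],
)

```text
clock: 3.28
position: [0.4861, -0.0338, 0.0675]
orientation: [3.141, 0.0, 1.494]
contact_force: [-8.6, -0.2, 33.6]
width: 0.006
```

Call:
jog_arm(
  dp=[
    [0.1, 0, -0.1],
    [0.3, 0, -0.15],
    [0.6, 0, -0.15],
    [1.0, 0, -0.15],
    [1.5, 0, -0.15],
    [2.0, 0, -0.15],
  ],
  rot=[
    [0, 0, 0],
    [0, 0, 0],
    [0, 0, 0],
    [0, 0, 0],
    [0, 0, 0],
    [0, 0, 0],
  ],
  jaw=[1, 1, 1, 1, 1, 1],
)

```text
clock: 3.78
position: [0.4875, -0.0142, 0.0679]
orientation: [3.141, 0.001, 1.493]
contact_force: [-6.3, -1.9, 21.0]
width: 0.005
```

```bash
python3 look.py d
```

```text
3.78 [ 0.4875 -0.0142  0.0679] [3.141e+00 1.000e-03 1.493e+00] [-6.3 -1.9 21. ] 0.005
[269 273  28  44 720] [[ 0.4676 -0.0104  0.074 ]] [[ 0.464  -0.002   0.074 ]
 [ 0.4744 -0.0242  0.074 ]]
[353 274  17  31 284] [[ 0.5056 -0.0106  0.074 ]] [[ 0.5012 -0.0054  0.074 ]
 [ 0.5081 -0.0209  0.074 ]]
tip proj [[323.92591348 289.60277904]]
```

View pics/d.png

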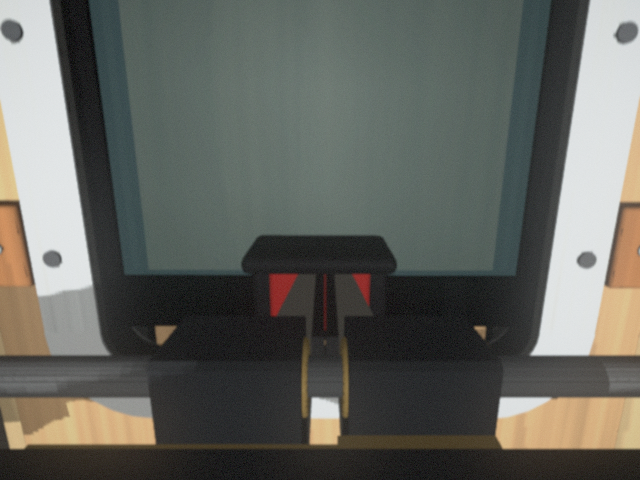

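View pics/ds.png

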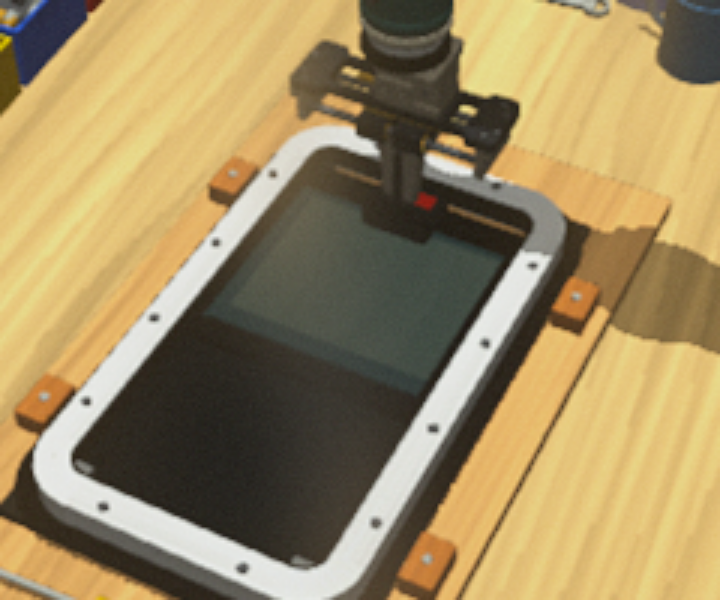

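Call:
jog_arm(
  dp=[
    [0.6, 0, 0],
    [1.4, 0, 0],
    [2.3, 0, 0],
    [3.2, 0, 0],
    [4.1, 0, 0],
    [5.0, 0, 0],
    [5.6, 0, 0],
    [6.0, 0, 0],
  ],
  rot=[
    [0, 0, 0],
    [0, 0, 0],
    [0, 0, 0],
    [0, 0, 0],
    [0, 0, 0],
    [0, 0, 0],
    [0, 0, 0],
    [0, 0, 0],
  ],
  jaw=[1, 1, 1, 1, 1, 1, 1, 1],
)

```text
clock: 4.55
position: [0.4924, 0.0469, 0.0679]
orientation: [3.14, -0.0, 1.495]
contact_force: [-4.7, -1.5, 20.0]
width: 0.003
```

Call:
jog_arm(
  dp=[
    [0.6, 0, 0],
    [1.4, 0, 0],
    [2.3, 0, 0],
    [3.2, 0, 0],
    [4.1, 0, 0],
    [5.0, 0, 0],
    [5.6, 0, 0],
    [6.0, 0, 0],
  ],
  rot=[
    [0, 0, 0],
    [0, 0, 0],
    [0, 0, 0],
    [0, 0, 0],
    [0, 0, 0],
    [0, 0, 0],
    [0, 0, 0],
    [0, 0, 0],
  ],
  jaw=[1, 1, 1, 1, 1, 1, 1, 1],
)

```text
clock: 5.22
position: [0.4973, 0.107, 0.068]
orientation: [3.14, -0.001, 1.495]
contact_force: [-3.9, -1.9, 19.4]
width: 0.004
```

Call:
jog_arm(
  dp=[
    [0.4, 0, 0],
    [0.9, 0, 0],
    [1.4, 0, 0],
    [1.9, 0, 0],
    [2.4, 0, 0],
    [2.8, 0, 0],
    [3.1, 0, 0],
    [3.3, 0, 0],
  ],
  rot=[
    [0, 0, 0],
    [0, 0, 0],
    [0, 0, 0],
    [0, 0, 0],
    [0, 0, 0],
    [0, 0, 0],
    [0, 0, 0],
    [0, 0, 0],
  ],
  jaw=[1, 1, 1, 1, 1, 1, 1, 1],
)

```text
clock: 5.88
position: [0.5, 0.1395, 0.068]
orientation: [3.139, -0.001, 1.494]
contact_force: [-3.2, -2.2, 17.8]
width: 0.002
```

Now ease into the end stop, watching the force along y.

Call:
jog_arm(
  dp=[
    [0.2, 0, 0],
    [0.4, 0, 0],
    [0.6, 0, 0],
    [0.8, 0, 0],
    [0.8, 0, 0],
  ],
  rot=[
    [0, 0, 0],
    [0, 0, 0],
    [0, 0, 0],
    [0, 0, 0],
    [0, 0, 0],
  ],
  jaw=[1, 1, 1, 1, 1],
)

```text
clock: 6.3
position: [0.5003, 0.1446, 0.0679]
orientation: [3.141, 0.003, 1.493]
contact_force: [-3.7, -7.9, 21.6]
width: 0.007
```

Call:
jog_arm(
  dp=[
    [0.2, 0, 0],
    [0.4, 0, 0],
    [0.6, 0, 0],
    [0.6, 0, 0],
  ],
  rot=[
    [0, 0, 0],
    [0, 0, 0],
    [0, 0, 0],
    [0, 0, 0],
  ],
  jaw=[1, 1, 1, 1],
)

```text
clock: 6.63
position: [0.5007, 0.1463, 0.0679]
orientation: [-3.142, 0.008, 1.49]
contact_force: [-3.8, -16.1, 25.6]
width: 0.007
```

```bash
python3 look.py e
```

```text
6.63 [0.5007 0.1463 0.0679] [-3.142  0.008  1.49 ] [ -3.8 -16.1  25.6] 0.007
[269 278  26  39 617] [[0.4803 0.149  0.074 ]] [[0.4769 0.1563 0.074 ]
 [0.4866 0.1364 0.074 ]]
[356 278  14  26 210] [[0.519  0.1486 0.074 ]] [[0.5157 0.1532 0.074 ]
 [0.5213 0.1401 0.074 ]]
tip proj [[323.92252099 289.60520695]]
```

View pics/e.png

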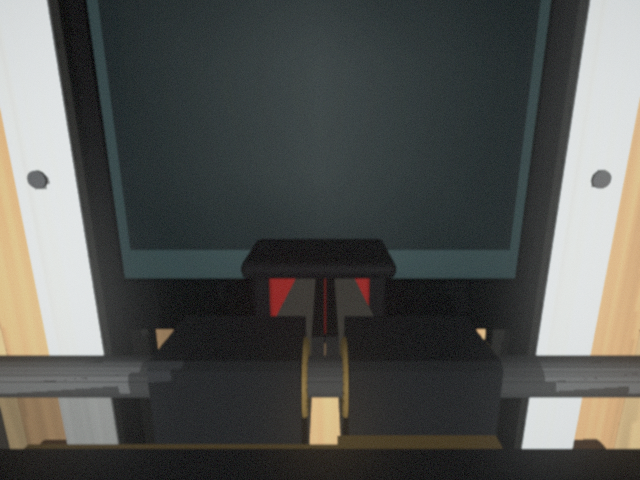

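View pics/es.png

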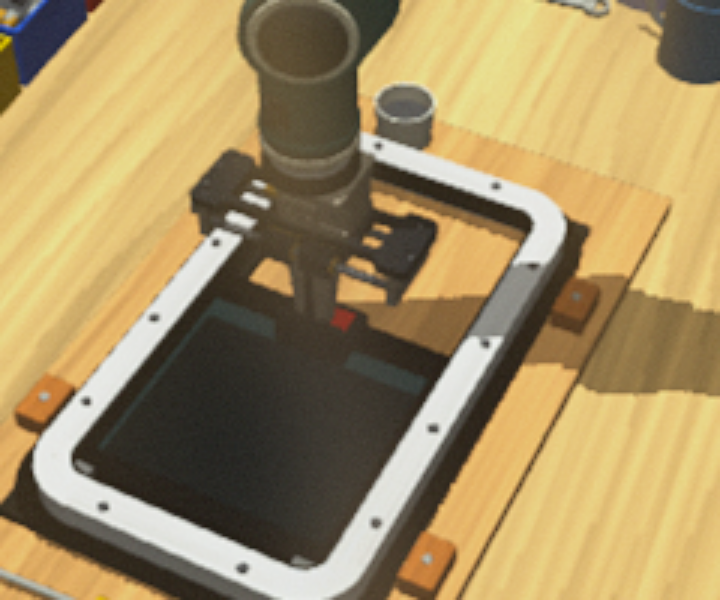

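Call:
jog_arm(
  dp=[
    [-0.2, 0, 0],
    [-0.3, 0, -0.3],
    [-0.3, 0, -0.6],
    [-0.3, 0, -1.0],
    [-0.5, 0, -1.5],
    [-0.8, 0, -2.0],
  ],
  rot=[
    [0, 0, 0],
    [0, 0, 0],
    [0, 0, 0],
    [0, 0, 0],
    [0, 0, 0],
    [0, 0, 0],
  ],
  jaw=[1, 1, 1, 1, 1, 1],
)

```text
clock: 7.23
position: [0.4987, 0.1453, 0.086]
orientation: [-3.14, -0.0, 1.495]
contact_force: [-0.1, 0.3, 0.4]
width: 0.004
```

Call:
jog_arm(
  dp=[
    [-0.2, 0, -1],
    [-0.4, 0, -3],
    [-0.6, 0, -5],
    [-0.8, 0, -7],
    [-1, 0, -9],
    [-1, 0, -10],
    [-1, 0, -10],
    [-1, 0, -10],
  ],
  rot=[
    [0, 0, 0],
    [0, 0, 0],
    [0, 0, 0],
    [0, 0, 0],
    [0, 0, 0],
    [0, 0, 0],
    [0, 0, 0],
    [0, 0, 0],
  ],
  jaw=[1, 1, 1, 1, 1, 1, 1, 1],
)

```text
clock: 7.9
position: [0.4984, 0.1352, 0.1862]
orientation: [3.141, -0.0, 1.494]
contact_force: [-0.7, 0.4, -0.8]
width: 0.009
```

```bash
python3 look.py f
```

```text
7.9 [0.4984 0.1352 0.1862] [ 3.141 -0.     1.494] [-0.7  0.4 -0.8] 0.009
[ 291  204   65   45 2790] [[0.4977 0.1406 0.074 ]] [[0.4758 0.1591 0.074 ]
 [0.5214 0.1212 0.074 ]]
tip proj [[323.92669045 289.6018066 ]]
```

View pics/f.png

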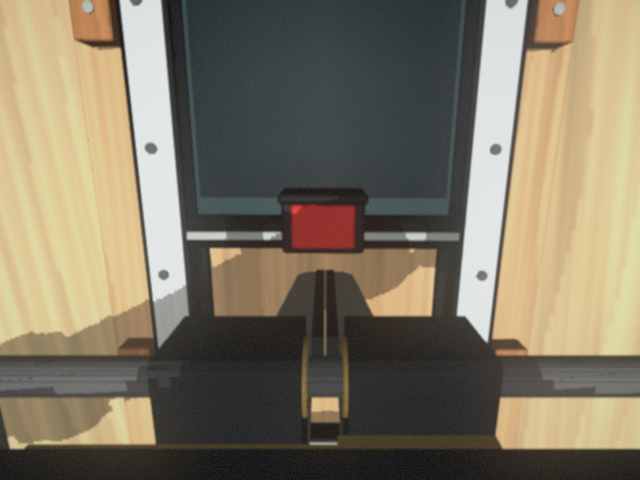

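View pics/fs.png

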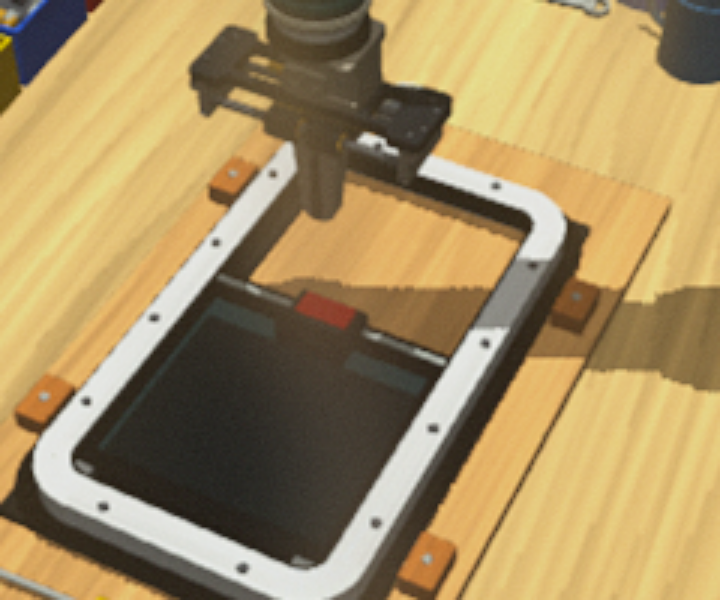

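```bash
python3 -c "
from station import *
s=observe(); print(abs(s['joint_vel']).max()); print(sign_off())"
```

```text
0.010298143276309612
the job is handed in; nothing more can be done
None
```

The window is open and I handed the job in at about 8 s; `sign_off` gives no verdict.

**What I did:** I pressed the red button to its firm stop with the closed fingertips. I held it there at about 18–26 N while sliding the sash along to the rubber stops. Then I lifted straight off and drew back, leaving the tool about 11 cm above the button.

**Last checks:**
- **End stop:** the sash stopped against about 16 N of reaction. The wrist camera puts the button's travel at about 179 of 180 mm, give or take about 2 mm.
- **Button held down:** the tip height stayed at 0.068 m, the button's fully pressed height, for the whole slide.
- **After release:** the wrist force is about zero (±1 N), so nothing is being touched. I judged the button to be up from the pictures and the zero force, as its height was not measured. The locked state was not tested by pushing the sash back.
- **Bystanders:** the fingers only touched the button and possibly its lip, and the pot stands in the same place in the pictures. I did not measure the positions of the other things again.

No check failed or disagreed. The one excess was a brief 34 N press on the button at the start, which I eased before sliding.

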